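Flip the circuit board onto the inspection plate

TASK

Turn the framed circuit board over onto the inspection plate without picking it up: with the fingertips push it up against the plate's front edge, tip it up on that edge and let it fall over onto the plate with its solder side up, then slide it back until its whole long side lies flush against the blue fence. Only push and tip it; never lift or carry it, press gently, and leave everything else where it is.

Things in the scene. Friction and masses are not known exactly. Their poses are not given: they have to be found in the camera images.
- plate: Inspection plate, fixed to the bench: aluminium, raised 6 mm, 160 mm wide along its y, white panel, blue fence along its far side. Origin on the bench; +x points away from the robot, square to the front edge, y along the edge. The square front edge is at x = -50 mm, the fence's near face at x = +45 mm; the fence stands 12 mm above the plate.
- plate_front_edge (a point): middle of the plate's front edge, on its upper corner (6 mm above the bench); axes as the plate's
- plate_fence (a point): middle of the fence's near face, 12 mm above the bench; axes as the plate's
- board_center (a point): centre of the circuit board (half-way up): rigid, 60 g, green board in a flat yellow frame, 50 mm (its x) by 70 mm (its y) by 8 mm thick, flat on both sides. It starts on the bench in front of the plate, parts side (chips, connector) up: z points out of the parts side, x roughly to the plate. Solder side (silver dots) below.
- board_far (a point): middle of the board's long side that faces the plate at the start, half-way up its thickness
- board_near (a point): middle of the opposite long side (nearest the robot at the start), half-way up its thickness. A fingertip pressed on this side holds it by friction (coefficient 0.6 or more), so the side rises with a finger that moves up while it presses (a push of 10 to 15 N is enough). Against the plate's edge the board then turns about the edge's upper corner
- board_left (a point): middle of the board's short side on its +y, half-way up
- board_right (a point): middle of the board's short side on its -y, half-way up
- eyepiece: bystander, leave alone: black spare eyepiece, 35 mm across, 50 mm tall, standing left of the plate; origin at the centre of its underside
- objective: bystander, leave alone: white spare microscope objective, 26 mm across, 45 mm tall, standing right of the plate; origin at the centre of its underside
- screwdriver: bystander, leave alone: small blue-handled screwdriver, 138 mm long, lying left of the board; origin at the centre of its underside
- tweezers: bystander, leave alone: bare metal tweezers, 124 mm long, lying right of the board; origin at the centre of its underside
- filter_case: bystander, leave alone: flat grey-green case 64 x 62 x 18 mm, behind the plate to the left; origin at the centre of its underside
- slide_mailer: bystander, leave alone: flat cream plastic slide mailer 32 x 82 x 9 mm, behind the plate to the right; origin at the centre of its underside
- board: the same circuit board; origin at the centre of its solder face
Mind the look-alikes: they are no part of the job. What is meant by the board is not orange, and is the larger of those in its own colour.

How it is judged:
By the outcome, as a careful person would: the job done as asked, in the order asked, and still so for the second after the job is handed in, with the robot touching nothing.
It also fails if it takes over 48 s, if anything falls off the work surface, if the arm or the gripper's body presses on something with over 40 N, if the wrist force passes 120 N, or if a joint passes its speed limit or range.

ROBOT

A 6-joint arm with a two-finger parallel gripper is mounted at the origin on a cart in front of the work surface, level with it; the furniture and walls round the work are solid. World frame = base frame: x ahead of the robot, y to its left, z up, the work surface at z = 0. Lengths are in m, angles in rad, forces in N, time in s.
With the tool pointing down it reaches from about 0.25 to 0.775 m from the base axis. Payload 8.9 kg.
Tool frame: the origin (TCP) lies midway between the tips of the shut fingers; the grasp point (between the pads) lies 19 mm behind it; z points along the fingers, y is the line along which they close (so a half turn about z gives the same grasp; the last joint's range is limited). The gripper opens to 85 mm and grips with 20 to 120 N. Pads are 22 mm wide; open, the fingers measure 114 mm over their backs; the gripper's body (76 mm by 85 mm) begins 54 mm behind the grasp point. The pads swing forward as they close: fully open they stand 13 mm farther back than shut.
Start: joints at [-1.451, 0.291, -0.153, 1.127, 0, 1.431], TCP at [0.134, -0.508, 0.231] pointing down, gripper open.
Joint ranges: [-2.52, 2.52], [-0.91, 1.74], [-1.3, 1.37], [-1.96, 2.02], [-1.52, 1.47], [-3.14, 3.14]. Speed limits (rad/s): [2.22, 2.22, 2.79, 3.14, 3.14, 3.14].

INTERFACE

Orientations are given as [roll, pitch, yaw] about the fixed x, y, z axes, in that order (R = Rz(yaw) Ry(pitch) Rx(roll)).
In Python, from workcell import bot gives the robot as it stands.
- The arm moves only by the shell command python3 -m crank 'ROWS' [FORCE]. ROWS is a JSON object of lists of equal length, an entry for each row: "offset": the shift along the tool's x, y, z in mm, a list of three; "twist": the turn, a rotation vector about the tool's x, y, z in rad, a list of three; "jaw": the gripper command: -1 is shut, 1 is fully open, values between are in proportion. In form: {"offset": [[x, y, z], ...], "twist": [[ax, ay, az], ...], "jaw": [jaw, ...]}. A call has 1 to 20 rows; each row shifts and turns the commanded pose from where the row before left it, along the tool's axes as they then stand; what a row does not reach is not made up. A row lasts 1/12 s, in which the tool goes at most 41.7 mm and 7.16 degrees, less where a joint would pass 70% of its speed; a pose out of reach is approached as far as the arm can. A call with a gripper value outside its range is refused whole. The fingers move at their own pace and stop on an object; FORCE is the grip in N (left out, the last holds). Time passes only in rows, so rows that do not move let the fingers close. It gives the time, the measured TCP pose, the force, the opening and the grip force at its end, in the units of the state.
- bot.state(): the state, without advancing time (a new reading comes with each control period).
- bot.camera(name): name is "scene" or "top" or "wrist"; returns the picture (400x640x3 uint8, blue, green, red); there is no depth.
- bot.camera_model(name): a dict with "fx", "fy", "cx", "cy" (pixels), "T" (4x4, takes a point from camera to world coordinates); the wrist camera has in their place "hand_eye" (4x4, takes a point from camera to tool coordinates, whose origin is the TCP and whose axes are the flange's). Camera axes: x right, y down, z forward; pixel columns grow to the right and rows downward; lengths in m; the calibration is good to about 2 mm. A picture is of the moment at which its call begins: read the wrist's pose just before it. camera_model takes no time and is no camera call.
- bot.hand_in(): hands the job in; it is judged then, once.
Trained networks look in the newest picture that a camera, given by its name, has taken for a name from the list of things; names that differ only in an ending like _2 or _b are one class to them, and where a whole thing is asked for, a point or a joint stands for the part that bears it (a point fixed in the world has none). Each returns a list of dicts, best first, with "confidence" (0 to 1); they miss things now and then, are a little off and sometimes report something else, mostly with a low value. They report only what shows in the picture. A call takes as long as a camera call. They do not tell look-alikes from the thing itself.
- bot.boxes_of(query, camera): "uv" ([column, row] in pixels, amid what is visible of it).
- bot.silhouettes(query, camera): "pixels" (400x640 bool, what is visible of it) and "uv" ([column, row] in pixels, amid what is visible of it).
The state is a dict: "t": time; "q": joint angles; "qd": joint speeds; "joint_efforts": joint torques, N m; "eef_pos": TCP position; "tcp_rot": TCP orientation; "force": force on the tool from outside, world axes, zero at the start; "wrist_torque": the same for the moment, N m; "opening": opening from 0.0 (shut) to 1.0 (fully open); "gripper_force": force on a finger pad.
Only numpy, scipy, OpenCV 4.12 (cv2) and the standard library are available. Lean on these libraries where they do the work, as an engineer would, in place of code of your own. Each camera call takes 0.05 s, during which the arm holds its last target. There are 200 camera calls.

## Working session

There is one attempt and no reset: what is moved stays moved. The work goes in short steps, Python scripts to look and compute and a shell command to move; the robot and the scene stay as the last step left them, time stands still between calls to the robot, and variables do not carry over. Pictures are saved under pics/ and viewed, at most 10 in all, crops included, and the job is handed in when it is done.

```bash
mkdir -p pics; ls
python3 - <<'E'
from workcell import bot
import cv2,numpy as np
s=bot.state();print({k:np.round(v,3).tolist() for k,v in s.items()})
for c in("top","scene"):
    im=bot.camera(c);cv2.imwrite(f"pics/{c}0.png",im)
    m=bot.camera_model(c);print(c,{k:np.round(v,4).tolist() for k,v in m.items()})
    for n in("board","plate","board_center","board_far","board_near","board_left","board_right","plate_front_edge","plate_fence","eyepiece","objective","screwdriver","tweezers"):
        print(n,[(np.round(d["uv"],1).tolist(),round(d["confidence"],2)) for d in bot.boxes_of(n,c)[:3]])
print(bot.camera_model("wrist"))
E
```

```text
pics
{'t': 0.0, 'q': [-1.451, 0.291, -0.154, 1.127, 0.0, 1.431], 'qd': [-0.0, 0.0, -0.0, 0.0, -0.001, 0.002], 'joint_efforts': [0.001, -53.715, 33.137, 0.016, -0.0, -0.0], 'eef_pos': [0.134, -0.507, 0.231], 'tcp_rot': [-3.14, -0.0, 0.259], 'force': [0.304, -0.206, 0.474], 'wrist_torque': [-0.026, -0.035, -0.026], 'gripper_force': 0.0, 'opening': 0.995}
top {'fx': 441.0012, 'fy': 441.0012, 'cx': 315.6469, 'cy': 197.3557, 'T': [[0.0213, -0.9936, 0.1108, 0.448], [-0.9997, -0.0202, 0.0105, 0.0153], [-0.0082, -0.111, -0.9938, 0.9972], [0.0, 0.0, 0.0, 1.0]]}
board [([214.8, 273.8], 0.9), ([269.4, 274.2], 0.68), ([310.1, 247.8], 0.62)]
plate [([324.7, 189.8], 0.64)]
board_center [([269.7, 275.3], 0.78), ([308.3, 243.1], 0.66), ([325.7, 190.0], 0.16)]
board_far [([213.5, 273.0], 0.85), ([310.7, 243.7], 0.77), ([270.3, 278.1], 0.71)]
board_near [([268.5, 276.5], 0.87), ([215.9, 272.4], 0.65), ([310.0, 244.5], 0.59)]
board_left [([270.2, 274.7], 0.75), ([310.1, 244.3], 0.72), ([217.9, 277.1], 0.57)]
board_right [([310.5, 244.8], 0.91), ([213.0, 275.5], 0.77), ([269.7, 276.8], 0.69)]
plate_fron
[... 895 characters left out ...]
.73), ([295.5, 298.7], 0.7)]
plate_front_edge [([315.0, 217.1], 0.8)]
plate_fence [([311.0, 217.1], 0.9)]
eyepiece [([260.1, 228.1], 0.67)]
objective [([372.8, 195.8], 0.55)]
screwdriver [([260.7, 270.0], 0.64)]
tweezers [([258.2, 271.9], 0.17)]
{'fx': 293.9877217175811, 'fy': 293.9877217175811, 'cx': 320.7558865427265, 'cy': 195.1894539021519, 'hand_eye': array([[-2.14555755e-03, -9.45036376e-01, -3.26958171e-01,
         8.50973215e-02],
       [ 9.99997659e-01, -1.93603718e-03, -9.66261133e-04,
         1.33869309e-03],
       [ 2.80148745e-04, -3.26959479e-01,  9.45038317e-01,
        -1.40859948e-01],
       [ 0.00000000e+00,  0.00000000e+00,  0.00000000e+00,
         1.00000000e+00]])}
```

View pics/top0.png

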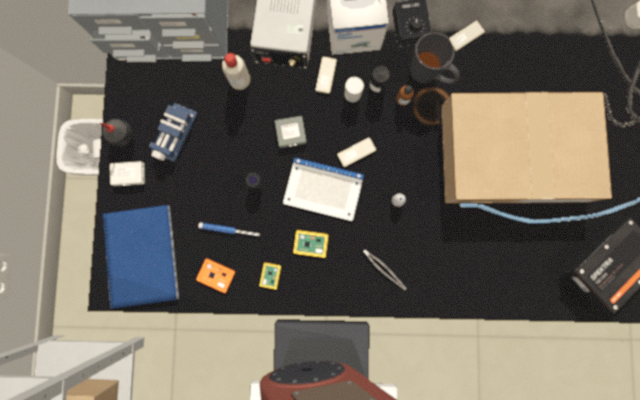

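View pics/scene0.png

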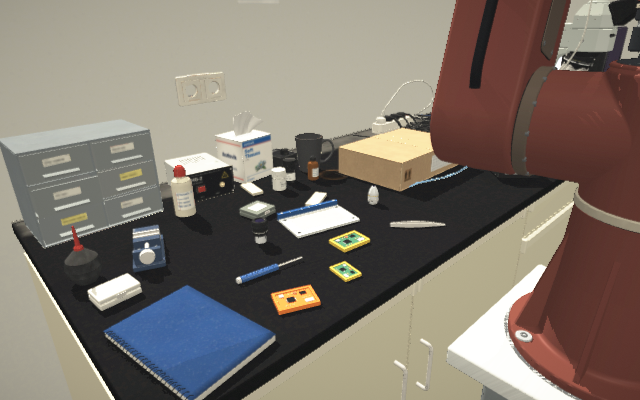

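Top view: the board is the green-and-yellow one at about (310,244). The look-alikes are a small green one at (270,275) and an orange one at (216,275). The plate is at (324,190), with its front edge running from about (285,207) to (352,219).

```bash
cat > h.py <<'E'
from workcell import bot
import cv2,numpy as np
from scipy.spatial.transform import Rotation as R
def model(c,s=None):
    m=bot.camera_model(c)
    if "T" in m: T=np.array(m["T"])
    else:
        W=np.eye(4);W[:3,:3]=R.from_euler("xyz",s["tcp_rot"]).as_matrix();W[:3,3]=s["eef_pos"];T=W@m["hand_eye"]
    return m,T
def ray(m,T,uv,z):
    uv=np.atleast_2d(np.array(uv,float));d=np.c_[(uv[:,0]-m["cx"])/m["fx"],(uv[:,1]-m["cy"])/m["fy"],np.ones(len(uv))]@T[:3,:3].T
    return (T[:3,3]+d*((z-T[2,3])/d[:,2])[:,None])
def rect(mask,m,T,z):
    """min-area rectangle in world mm at height z"""
    c=max(cv2.findContours(mask.astype(np.uint8),0,2)[0],key=cv2.contourArea)[:,0]
    w=ray(m,T,c,z)[:,:2]*1000
    (x,y),(a,b),an=cv2.minAreaRect(w.astype(np.float32));bx=cv2.boxPoints(((x,y),(a,b),an))
    return np.round([x,y]),np.round([a,b],1),round(an,1),np.round(bx).tolist()
E
python3 - <<'E'
from h import *
for c,near in(("top",(310,244)),("scene",(350,240))):
    bot.camera(c);m,T=model(c)
    for n,z in(("board",.008),("plate",.006),("eyepiece",.05),("screwdriver",.01),("tweezers",.005),("objective",.045)):
        for d in bot.silhouettes(n,c)[:3]:
            print(c,n,round(d["confidence"],2),np.round(d["uv"]),*rect(d["pixels"],m,T,z))
E
```

```text
top board 0.93 [214. 276.] [380. 245.] [71.9 51.4] 67.4 [[342.0, 222.0], [390.0, 202.0], [418.0, 269.0], [370.0, 288.0]]
top board 0.79 [269. 277.] [382. 124.] [35.8 50.1] 80.3 [[354.0, 111.0], [404.0, 102.0], [410.0, 138.0], [360.0, 146.0]]
top board 0.55 [310. 246.] [454.  36.] [70.1 49.9] 83.1 [[425.0, 4.0], [474.0, -2.0], [483.0, 68.0], [433.0, 74.0]]
top plate 0.74 [325. 188.] [579.  10.] [160.5 107.1] 77.1 [[509.0, -56.0], [613.0, -80.0], [649.0, 76.0], [544.0, 100.0]]
top plate 0.25 [308. 243.] [454.  36.] [71.6 49.7] 83.7 [[426.0, 4.0], [475.0, -2.0], [483.0, 69.0], [434.0, 75.0]]
top eyepiece 0.53 [255. 183.] [588. 162.] [35.5 32. ] 28.2 [[565.0, 168.0], [580.0, 140.0], [611.0, 157.0], [596.0, 185.0]]
top screwdriver 0.51 [219. 226.] [485. 244.] [84.9 13.5] 81.3 [[472.0, 203.0], [485.0, 201.0], [498.0, 285.0], [485.0, 287.0]]
scene board 0.88 [346. 270.] [378. 129.] [39.8 55.5] 81.3 [[348.0, 114.0], [402.0, 106.0], [408.0, 145.0], [354.0, 153.0]]
scene board 0.87 [346. 240.] [452.  40.] [79.4 62.1] 83.3 [[416.0, 4.0], [478.0, -3.0], [487.0, 76.0], [426.0, 83.0]]
scene board 0.72 [294. 300.] [379. 248.] [72.  58.6] 69.3 [[339.0, 225.0], [394.0, 204.0], [419.0, 271.0], [364.0, 292.0]]
scene plate 0.72 [317. 217.] [586.   4.] [181.  144.7] 77.0 [[495.0, -67.0], [636.0, -100.0], [677.0, 76.0], [536.0, 109.0]]
scene eyepiece 0.69 [263. 230.] [556. 189.] [ 31.1 115.1] 56.5 [[500.0, 208.0], [596.0, 144.0], [613.0, 170.0], [517.0, 233.0]]
scene screwdriver 0.73 [257. 271.] [481. 249.] [88.3 22.7] 79.6 [[462.0, 207.0], [484.0, 203.0], [500.0, 290.0], [477.0, 294.0]]
scene tweezers 0.77 [416. 224.] [ 405. -126.] [111.5  30.3] 45.1 [[354.0, -155.0], [376.0, -176.0], [455.0, -97.0], [433.0, -76.0]]
scene objective 0.59 [373. 197.] [ 522. -116.] [ 28.2 113.4] 41.0 [[475.0, -83.0], [549.0, -168.0], [570.0, -150.0], [496.0, -64.0]]
```

```bash
python3 -m crank '{"offset":[[23.5,-25.1,0],[23.5,-25.1,0],[23.5,-25.1,0],[23.5,-25.1,0],[23.5,-25.1,0],[23.5,-25.1,0],[23.5,-25.1,0],[23.5,-25.1,0],[23.5,-25.1,0],[23.5,-25.1,0],[23.5,-25.1,0],[23.5,-25.1,0],[23.5,-25.1,0],[23.5,-25.1,0],[23.5,-25.1,0],[23.5,-25.1,0],[23.5,-25.1,0],[23.5,-25.1,0]],"twist":[[0,0,0],[0,0,0],[0,0,0],[0,0,0],[0,0,0],[0,0,0],[0,0,0],[0,0,0],[0,0,0],[0,0,0],[0,0,0],[0,0,0],[0,0,0],[0,0,0.12],[0,0,0.12],[0,0,0.12],[0,0,0.12],[0,0,0]],"jaw":[-0.3,-0.3,-0.3,-0.3,-0.3,-0.3,-0.3,-0.3,-0.3,-0.3,-0.3,-0.3,-0.3,-0.3,-0.3,-0.3,-0.3,-0.3]}' 20
python3 - <<'E'
from h import *
s=bot.state();im=bot.camera("wrist");m,T=model("wrist",s);cv2.imwrite("pics/w1.png",im)
print(s["t"],s["eef_pos"],s["tcp_rot"],s["opening"])
for n,z in(("board",.008),("plate",.006)):
    for d in bot.silhouettes(n,"wrist")[:3]:
        print(n,round(d["confidence"],2),np.round(d["uv"]),*rect(d["pixels"],m,T,z))
E
```

```text
t: 3.6
eef_pos: [0.4482, 0.0017, 0.2316]
tcp_rot: [-3.138, -0.0, -0.162]
force: [-0.0, -0.4, -0.1]
opening: 0.35
gripper_force: 0.0
3.6 [0.44818698 0.0017065  0.23162524] [-3.13821810e+00 -2.60685274e-04 -1.62200174e-01] 0.3501688884798474
board 0.7 [294. 162.] [457.  34.] [69.6 52.3] 83.4 [[427.0, 3.0], [479.0, -3.0], [487.0, 66.0], [435.0, 72.0]]
board 0.69 [240. 223.] [387. 122.] [37.8 51.9] 80.7 [[358.0, 107.0], [409.0, 99.0], [415.0, 136.0], [364.0, 144.0]]
board 0.64 [132. 166.] [483. 219.] [136.   14.3] 80.6 [[465.0, 153.0], [479.0, 150.0], [501.0, 285.0], [487.0, 287.0]]
plate 0.84 [295.  52.] [581.   8.] [161.9 107.6] 76.9 [[510.0, -58.0], [615.0, -83.0], [652.0, 75.0], [547.0, 99.0]]
```

View pics/w1.png

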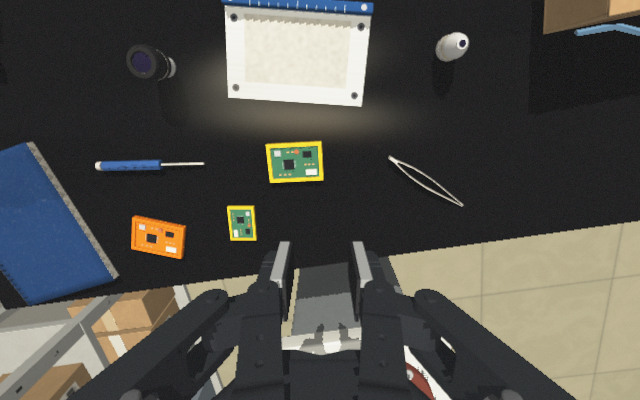

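The wrist view agrees with the top view: board at (294,162), plate front edge along rows 97–105, fingers 30 mm apart. The bystanders are clear of the path. I'll go down behind the board with the two fingers parallel to the plate edge.

```bash
python3 -m crank '{"offset":[[0,0,0],[-26,-17.5,0],[-26,-17.5,30],[0,0,35],[0,0,35],[0,0,35],[0,0,35],[0,0,20],[0,0,15],[0,0,10],[0,0,5],[0,0,0],[0,0,0]],"twist":[[0,0,0.065],[0,0,0],[0,0,0],[0,0,0],[0,0,0],[0,0,0],[0,0,0],[0,0,0],[0,0,0],[0,0,0],[0,0,0],[0,0,0],[0,0,0]],"jaw":[-0.3,-0.3,-0.3,-0.3,-0.3,-0.3,-0.3,-0.3,-0.3,-0.3,-0.3,-0.3,-0.3]}'
```

```text
t: 4.83
eef_pos: [0.3981, 0.0118, 0.0138]
tcp_rot: [-3.104, 0.0, -0.185]
force: [0.3, -0.5, 0.1]
opening: 0.348
gripper_force: 0.0
```

```bash
python3 -c "
from workcell import bot
s=bot.state();print(s['q'],s['qd'],s['eef_pos'],s['tcp_rot'])"; python3 -m crank '{"offset":[[0,-5,-10],[0,-5,0],[0,0,0],[0,0,0]],"twist":[[0.0,0,0],[0,0,0],[0,0,0],[0,0,0]],"jaw":[-0.3,-0.3,-0.3,-0.3]}';python3 -c "
from workcell import bot
s=bot.state();print(s['q'],s['qd'],s['eef_pos'],s['tcp_rot'])"
```

```text
[-0.18536576  0.33749325 -0.78691294  0.44677192  0.03723312  3.14158491] [ 0.00346546 -0.01279052  0.01150994  0.00404119  0.00144077 -0.00099649] [0.39813209 0.01178448 0.01383312] [-3.10435953e+00  3.81489328e-04 -1.85358015e-01]
t: 5.17
eef_pos: [0.3995, 0.0159, 0.0242]
tcp_rot: [-3.099, -0.001, -0.178]
force: [0.2, -0.5, 0.5]
opening: 0.352
gripper_force: 0.0
[-0.17834587  0.31787732 -0.77495591  0.47701261  0.0421388   3.14154896] [-0.00177727  0.00785195 -0.00552176 -0.00192876 -0.00038719 -0.00063502] [0.39947192 0.01593459 0.024236  ] [-3.09945389e+00 -9.52333283e-04 -1.78302212e-01]
```

The last joint is at its limit, so I'll use the equivalent half-turned tool pose, with tool x pointing back.

```bash
python3 -m crank '{"offset":[[0,0,-30],[0,0,-30],[0,0,0],[0,0,0],[0,0,0],[0,0,0],[0,0,0],[0,0,0],[0,0,0],[0,0,0],[0,0,0],[0,0,0],[0,0,0],[0,0,0],[0,0,0],[0,0,0],[0,0,0],[0,0,0],[0,0,0],[0,0,0]],"twist":[[0,0,-0.124],[0,0,-0.124],[0,0,-0.124],[0,0,-0.124],[0,0,-0.124],[0,0,-0.124],[0,0,-0.124],[0,0,-0.124],[0,0,-0.124],[0,0,-0.124],[0,0,-0.124],[0,0,-0.124],[0,0,-0.124],[0,0,-0.124],[0,0,-0.124],[0,0,-0.124],[0,0,-0.124],[0,0,-0.124],[0,0,-0.124],[0,0,-0.124]],"jaw":[-0.3,-0.3,-0.3,-0.3,-0.3,-0.3,-0.3,-0.3,-0.3,-0.3,-0.3,-0.3,-0.3,-0.3,-0.3,-0.3,-0.3,-0.3,-0.3,-0.3]}' && python3 -m crank '{"offset":[[0,0,0],[0,0,0],[0,0,0],[0,0,0],[0,0,0],[0,0,0]],"twist":[[0,0,-0.124],[0,0,-0.124],[0,0,-0.124],[0,0,-0.124],[0,0,-0.114],[0,0,0]],"jaw":[-0.3,-0.3,-0.3,-0.3,-0.3,-0.3]}'
python3 -c "
from h import *
s=bot.state();Rm=R.from_euler('xyz',s['tcp_rot']).as_matrix();G=R.from_euler('xyz',[np.pi,0,np.pi-.227]).as_matrix()
print(s['eef_pos'],R.from_matrix(Rm.T@G).as_rotvec(), G.T@(np.array([.405,.0475,.014])-s['eef_pos'])*1000,s['q'])"
```

```text
t: 6.83
eef_pos: [0.3984, 0.0135, 0.0836]
tcp_rot: [3.109, -0.026, 2.308]
force: [-0.1, -0.4, 0.0]
opening: 0.35
gripper_force: 0.0
t: 7.33
eef_pos: [0.3984, 0.0135, 0.0836]
tcp_rot: [3.1, -0.003, 2.917]
force: [0.1, -0.6, 0.1]
opening: 0.351
gripper_force: 0.0
[0.39843502 0.01350921 0.08364174] [ 0.04203666 -0.00255135  0.00214587] [ 1.25325644 34.5962748  69.64173852] [-0.18491996  0.21221936 -0.70434771  0.65505565  0.0421059   0.03991645]
```

```bash
python3 -m crank '{"offset":[[0,0,0],[0,20,15],[1.3,14.6,20],[0,0,20],[0,0,10],[0,0,5],[0,0,0],[0,0,0]],"twist":[[0.042,-0.0025,0.002],[0,0,0],[0,0,0],[0,0,0],[0,0,0],[0,0,0],[0,0,0],[0,0,0]],"jaw":[-0.3,-0.3,-0.3,-0.3,-0.3,-0.3,-0.3,-0.3]}' && python3 -m crank '{"offset":[[0,0,4],[0,0,3],[0,0,2],[0,0,1],[0,0,1],[0,0,0]],"twist":[[0,0,0],[0,0,0],[0,0,0],[0,0,0],[0,0,0],[0,0,0]],"jaw":[-0.3,-0.3,-0.3,-0.3,-0.3,-0.3]}'
python3 -c "
from h import *
cv2.imwrite('pics/w2.png',bot.camera('wrist'))"
```

```text
t: 8.0
eef_pos: [0.4053, 0.0474, 0.014]
tcp_rot: [3.142, -0.0, 2.908]
force: [-0.4, -0.2, -0.5]
opening: 0.352
gripper_force: 0.0
t: 8.5
eef_pos: [0.4052, 0.0475, 0.0027]
tcp_rot: [3.141, -0.0, 2.91]
force: [-0.4, -0.4, 0.2]
opening: 0.353
gripper_force: 0.0
```

View pics/w2.png

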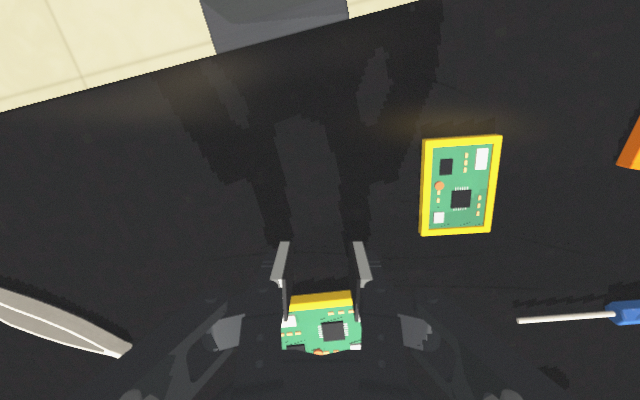

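```bash
python3 -m crank '{"offset":[[0,0,1],[0,0,1],[0,0,0.7],[0,0,0]],"twist":[[0,0,0],[0,0,0],[0,0,0],[0,0,0]],"jaw":[-0.3,-0.3,-0.3,-0.3]}'; python3 -m crank '{"offset":[[0,0,1],[0,0,0.5],[0,0,0]],"twist":[[0,0,0],[0,0,0],[0,0,0]],"jaw":[-0.3,-0.3,-0.3]}'
```

```text
t: 8.88
eef_pos: [0.4051, 0.0475, -0.0]
tcp_rot: [3.142, -0.0, 2.91]
force: [0.1, -0.4, -0.6]
opening: 0.345
gripper_force: 0.0
t: 9.13
eef_pos: [0.4053, 0.0475, -0.0005]
tcp_rot: [3.141, 0.0, 2.91]
force: [-6.0, -1.0, 24.1]
opening: 0.351
gripper_force: 12.1
```

```bash
python3 -m crank '{"offset":[[0,0,-4.5],[-5,0,0],[-5,0,0],[-5,0,0],[-5,0,0],[-5,0,0],[-5,0,0],[-5,0,0],[-5,0,0],[-5,0,0],[-5,0,0],[-4,0,0],[-2,0,0],[0,0,0]],"twist":[[0,0,0],[0,0,0],[0,0,0],[0,0,0],[0,0,0],[0,0,0],[0,0,0],[0,0,0],[0,0,0],[0,0,0],[0,0,0],[0,0,0],[0,0,0],[0,0,0]],"jaw":[-0.3,-0.3,-0.3,-0.3,-0.3,-0.3,-0.3,-0.3,-0.3,-0.3,-0.3,-0.3,-0.3,-0.3]}'
python3 -c "
from h import *
s=bot.state();print(s['opening'],s['gripper_force'])
im=bot.camera('wrist');cv2.imwrite('pics/w3.png',im)"
```

```text
t: 10.3
eef_pos: [0.4603, 0.0345, 0.0031]
tcp_rot: [3.141, 0.0, 2.91]
force: [0.7, -0.0, 0.2]
opening: 0.351
gripper_force: 0.0
0.35051582595914954 0.0
```

View pics/w3.png

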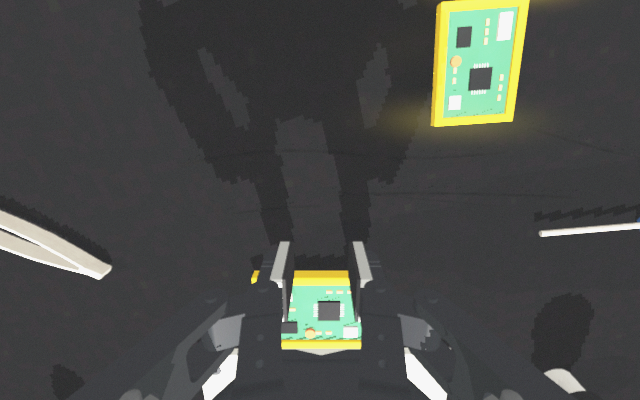

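```bash
python3 -m crank '{"offset":[[-3,0,0],[-2,0,0],[-1,0,0],[0,0,0]],"twist":[[0,0,0],[0,0,0],[0,0,0],[0,0,0]],"jaw":[-0.3,-0.3,-0.3,-0.3]}'; python3 -m crank '{"offset":[[-1,0,0],[0,0,0]],"twist":[[0,0,0],[0,0,0]],"jaw":[-0.3,-0.3]}'
```

```text
t: 10.68
eef_pos: [0.4659, 0.0332, 0.0031]
tcp_rot: [3.141, 0.0, 2.91]
force: [-0.7, 0.2, 0.4]
opening: 0.35
gripper_force: 0.0
t: 10.85
eef_pos: [0.4666, 0.033, 0.0031]
tcp_rot: [3.141, -0.0, 2.91]
force: [-0.3, 0.1, -0.3]
opening: 0.35
gripper_force: 0.0
```

```bash
for i in 1 2 3 4; do :; done; python3 -m crank '{"offset":[[-1,0,0],[-0.5,0,0],[0,0,0]],"twist":[[0,0,0],[0,0,0],[0,0,0]],"jaw":[-0.3,-0.3,-0.3]}'; python3 -m crank '{"offset":[[-1,0,0],[0,0,0]],"twist":[[0,0,0],[0,0,0]],"jaw":[-0.3,-0.3]}'
```

```text
t: 11.1
eef_pos: [0.4676, 0.0327, 0.003]
tcp_rot: [3.142, -0.001, 2.91]
force: [-2.7, 0.5, 1.0]
opening: 0.349
gripper_force: 1.1
t: 11.27
eef_pos: [0.4676, 0.0327, 0.0028]
tcp_rot: [-3.142, -0.003, 2.91]
force: [-6.2, 0.4, 4.2]
opening: 0.351
gripper_force: 2.7
```

```bash
python3 -m crank '{"offset":[[-1,0,0],[-0.8,0,0],[0,0,0]],"twist":[[0,0,0],[0,0,0],[0,0,0]],"jaw":[-0.3,-0.3,-0.3]}'; python3 -m crank '{"offset":[[0,0,-2],[-0.2,0,-2],[0,0,0]],"twist":[[0,0,0],[0,0,0],[0,0,0]],"jaw":[-0.3,-0.3,-0.3]}'
python3 -c "
from h import *
im=bot.camera('wrist');cv2.imwrite('pics/w4.png',im[200:400,160:480])"
```

```text
t: 11.52
eef_pos: [0.4678, 0.0326, 0.0026]
tcp_rot: [-3.142, -0.005, 2.91]
force: [-9.2, 1.7, 7.1]
opening: 0.352
gripper_force: 5.0
t: 11.77
eef_pos: [0.468, 0.0325, 0.0065]
tcp_rot: [-3.141, -0.005, 2.91]
force: [-8.2, 1.7, -0.3]
opening: 0.349
gripper_force: 3.9
```

View pics/w4.png

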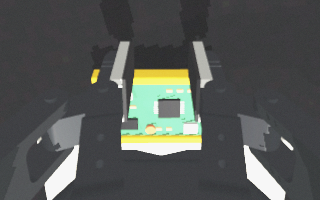

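```bash
python3 -m crank '{"offset":[[-0.2,0,-3],[-0.4,0,-3],[-0.5,0,-3],[0,0,0]],"twist":[[0,0,0],[0,0,0],[0,0,0],[0,0,0]],"jaw":[-0.3,-0.3,-0.3,-0.3]}'
python3 -c "
from h import *
im=bot.camera('scene');cv2.imwrite('pics/s5.png',cv2.resize(im[180:300,240:400],None,fx=4,fy=4,interpolation=cv2.INTER_CUBIC))"
```

```text
t: 12.15
eef_pos: [0.4698, 0.0321, 0.0158]
tcp_rot: [-3.141, -0.004, 2.91]
force: [-7.8, 1.6, 1.9]
opening: 0.348
gripper_force: 3.6
```

View pics/s5.png

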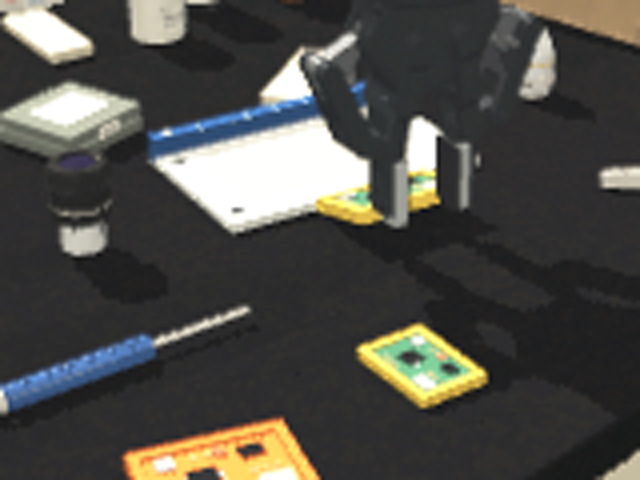

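The board tips up with the fingers (fingertips at about (395,220) and (465,205) in the crop), with no slip. I'll carry on along the arc.

```bash
python3 -m crank '{"offset":[[-0.85,0,-3.2],[-1.0,0,-3.15],[-1.15,0,-3.05],[-1.3,0,-2.95],[0,0,0]],"twist":[[0,0,0],[0,0,0],[0,0,0],[0,0,0],[0,0,0]],"jaw":[-0.3,-0.3,-0.3,-0.3,-0.3]}'; python3 -m crank '{"offset":[[-1.4,0,-2.6],[-1.5,0,-2.5],[-1.6,0,-2.4],[0,0,0]],"twist":[[0,0,0],[0,0,0],[0,0,0],[0,0,0]],"jaw":[-0.3,-0.3,-0.3,-0.3]}'
```

```text
t: 12.62
eef_pos: [0.4753, 0.0309, 0.0286]
tcp_rot: [-3.142, -0.002, 2.91]
force: [-6.4, 1.0, 3.9]
opening: 0.353
gripper_force: 3.7
t: 12.95
eef_pos: [0.481, 0.0296, 0.0365]
tcp_rot: [3.141, 0.0, 2.91]
force: [-5.6, 0.0, 4.1]
opening: 0.355
gripper_force: 3.3
```

```bash
python3 -m crank '{"offset":[[-1.7,0,-2.3],[-1.8,0,-2.2],[-1.9,0,-2.1],[-2,0,-1.9],[0,0,0]],"twist":[[0,0,0],[0,0,0],[0,0,0],[0,0,0],[0,0,0]],"jaw":[-0.3,-0.3,-0.3,-0.3,-0.3]}'; python3 -m crank '{"offset":[[-2.1,0,-1.8],[-2.2,0,-1.7],[-2.3,0,-1.5],[0,0,0]],"twist":[[0,0,0],[0,0,0],[0,0,0],[0,0,0]],"jaw":[-0.3,-0.3,-0.3,-0.3]}'
```

```text
t: 13.37
eef_pos: [0.4894, 0.0278, 0.0451]
tcp_rot: [3.141, 0.002, 2.91]
force: [-0.6, 0.7, 1.4]
opening: 0.347
gripper_force: 0.0
t: 13.7
eef_pos: [0.4951, 0.0263, 0.0498]
tcp_rot: [3.141, 0.001, 2.91]
force: [-0.0, -0.3, -0.2]
opening: 0.345
gripper_force: 0.0
```

```bash
python3 -c "
from h import *
im=bot.camera('scene');a=cv2.resize(im[190:260,270:390],None,fx=6,fy=6,interpolation=cv2.INTER_CUBIC);cv2.imwrite('pics/s6.png',a)"
```

```text
(no output)
```

View pics/s6.png

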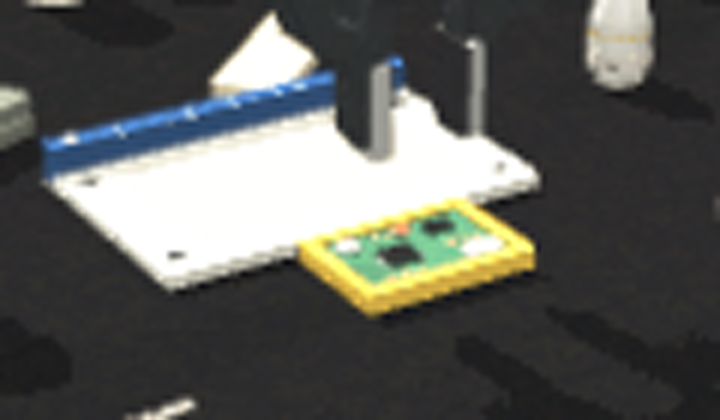

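The board slipped off at about 50° when the pressing force faded. It fell back flat, parts up, still flush against the plate edge. I'll retry with a lower contact and keep up the pressure.

```bash
python3 -m crank '{"offset":[[0,0,-8],[-0,0,-2],[20,0,0],[20,0,0],[0,0,20],[0,0,20],[0,0,12],[0,0,5],[0,0,1.5],[0,0,0]],"twist":[[0,0,0],[0,0,0],[0,0,0],[0,0,0],[0,0,0],[0,0,0],[0,0,0],[0,0,0],[0,0,0],[0,0,0]],"jaw":[-0.3,-0.3,-0.3,-0.3,-0.3,-0.3,-0.3,-0.3,-0.3,-0.3]}'; python3 -m crank '{"offset":[[-5,0,0],[-4,0,0],[-2,0,0],[-1,0,0],[-1,0,0],[0,0,0]],"twist":[[0,0,0],[0,0,0],[0,0,0],[0,0,0],[0,0,0],[0,0,0]],"jaw":[-0.3,-0.3,-0.3,-0.3,-0.3,-0.3]}'
```

```text
t: 14.58
eef_pos: [0.4554, 0.0357, 0.0011]
tcp_rot: [3.141, -0.0, 2.91]
force: [-0.2, -0.6, 0.5]
opening: 0.35
gripper_force: 0.0
t: 15.08
eef_pos: [0.4676, 0.0328, 0.0009]
tcp_rot: [3.141, -0.001, 2.91]
force: [-2.8, 1.1, 2.2]
opening: 0.35
gripper_force: 1.2
```

```bash
python3 -m crank '{"offset":[[-1.5,0,0],[-1.5,0,0],[0,0,-0.5],[-0.2,0,-2.5],[-0.3,0,-3],[-0.5,0,-3],[-0.6,0,-3],[-0.7,0,-3],[0,0,0]],"twist":[[0,0,0],[0,0,0],[0,0,0],[0,0,0],[0,0,0],[0,0,0],[0,0,0],[0,0,0],[0,0,0]],"jaw":[-0.3,-0.3,-0.3,-0.3,-0.3,-0.3,-0.3,-0.3,-0.3]}'; python3 -m crank '{"offset":[[-1.2,0,-3],[-1.3,0,-3],[-1.5,0,-3],[0,0,0]],"twist":[[0,0,0],[0,0,0],[0,0,0],[0,0,0]],"jaw":[-0.3,-0.3,-0.3,-0.3]}'
```

```text
t: 15.83
eef_pos: [0.4697, 0.0321, 0.0154]
tcp_rot: [-3.141, -0.006, 2.91]
force: [-9.4, 2.4, 2.2]
opening: 0.347
gripper_force: 4.9
t: 16.17
eef_pos: [0.4732, 0.0313, 0.0244]
tcp_rot: [-3.141, -0.007, 2.91]
force: [-11.7, 2.4, 4.3]
opening: 0.352
gripper_force: 6.5
```

```bash
python3 -m crank '{"offset":[[-1.5,0,-2.7],[-1.6,0,-2.6],[-1.7,0,-2.5],[0,0,0]],"twist":[[0,0,0],[0,0,0],[0,0,0],[0,0,0]],"jaw":[-0.3,-0.3,-0.3,-0.3]}'; python3 -m crank '{"offset":[[-1.9,0,-2.3],[-2,0,-2.2],[0,0,0]],"twist":[[0,0,0],[0,0,0],[0,0,0]],"jaw":[-0.3,-0.3,-0.3]}'
```

```text
t: 16.5
eef_pos: [0.478, 0.0303, 0.0324]
tcp_rot: [-3.142, -0.007, 2.91]
force: [-12.4, 3.2, 8.9]
opening: 0.343
gripper_force: 7.9
t: 16.75
eef_pos: [0.4817, 0.0294, 0.037]
tcp_rot: [3.142, -0.007, 2.91]
force: [-12.7, 3.9, 12.9]
opening: 0.352
gripper_force: 9.5
```

```bash
python3 -m crank '{"offset":[[-1.9,0,-2.4],[-2.0,0,-2.2],[0,0,0]],"twist":[[0,0,0],[0,0,0],[0,0,0]],"jaw":[-0.3,-0.3,-0.3]}'; python3 -m crank '{"offset":[[-2.2,0,-2.1],[-2.2,0,-2.0],[0,0,0]],"twist":[[0,0,0],[0,0,0],[0,0,0]],"jaw":[-0.3,-0.3,-0.3]}'
```

```text
t: 17.0
eef_pos: [0.4866, 0.0283, 0.0419]
tcp_rot: [3.142, -0.005, 2.91]
force: [-12.5, 2.9, 14.0]
opening: 0.348
gripper_force: 9.4
t: 17.25
eef_pos: [0.4923, 0.027, 0.0465]
tcp_rot: [3.142, -0.002, 2.91]
force: [-8.9, 2.3, 14.4]
opening: 0.348
gripper_force: 8.7
```

```bash
python3 -m crank '{"offset":[[-2.4,0,-1.6],[-2.5,0,-1.5],[0,0,0]],"twist":[[0,0,0],[0,0,0],[0,0,0]],"jaw":[-0.3,-0.3,-0.3]}'; python3 -m crank '{"offset":[[-2.7,0,-1.3],[-2.7,0,-1.2],[0,0,0]],"twist":[[0,0,0],[0,0,0],[0,0,0]],"jaw":[-0.3,-0.3,-0.3]}'
```

```text
t: 17.5
eef_pos: [0.4981, 0.0256, 0.0498]
tcp_rot: [3.141, -0.0, 2.91]
force: [-7.8, 0.9, 15.8]
opening: 0.354
gripper_force: 8.4
t: 17.75
eef_pos: [0.5045, 0.0242, 0.0526]
tcp_rot: [3.141, 0.002, 2.91]
force: [-4.1, 0.6, 14.3]
opening: 0.349
gripper_force: 7.2
```

```bash
python3 -m crank '{"offset":[[-2.9,0,-0.8],[-3,0,-0.7],[0,0,0]],"twist":[[0,0,0],[0,0,0],[0,0,0]],"jaw":[-0.3,-0.3,-0.3]}'; python3 -m crank '{"offset":[[-3,0,-0.4],[-3,0,-0.2],[0,0,0]],"twist":[[0,0,0],[0,0,0],[0,0,0]],"jaw":[-0.3,-0.3,-0.3]}'
```

```text
t: 18.0
eef_pos: [0.5111, 0.0226, 0.0544]
tcp_rot: [3.141, 0.003, 2.91]
force: [-2.6, 0.9, 13.8]
opening: 0.352
gripper_force: 6.9
t: 18.25
eef_pos: [0.5177, 0.0211, 0.0552]
tcp_rot: [3.141, 0.005, 2.91]
force: [-0.4, -0.9, 13.4]
opening: 0.353
gripper_force: 6.8
```

```bash
python3 -m crank '{"offset":[[-3,0,0.1],[-3,0,0.3],[0,0,0]],"twist":[[0,0,0],[0,0,0],[0,0,0]],"jaw":[-0.3,-0.3,-0.3]}'; python3 -m crank '{"offset":[[-3,0,0.4],[-3,0,0.6],[0,0,0]],"twist":[[0,0,0],[0,0,0],[0,0,0]],"jaw":[-0.3,-0.3,-0.3]}'
```

```text
t: 18.5
eef_pos: [0.5239, 0.0197, 0.0548]
tcp_rot: [3.141, 0.005, 2.909]
force: [1.1, -1.8, 11.4]
opening: 0.35
gripper_force: 6.0
t: 18.75
eef_pos: [0.5303, 0.0183, 0.0539]
tcp_rot: [3.141, 0.006, 2.909]
force: [2.1, -0.8, 10.0]
opening: 0.351
gripper_force: 5.5
```

```bash
python3 -m crank '{"offset":[[-3,0,0.7],[-3,0,0.9],[-3,0,1.1],[-3,0,1.2],[0,0,0]],"twist":[[0,0,0],[0,0,0],[0,0,0],[0,0,0],[0,0,0]],"jaw":[-0.3,-0.3,-0.3,-0.3,-0.3]}'; python3 -m crank '{"offset":[[-3,0,1],[-3,0,0],[-3,0,-1],[-3,0,-2],[0,0,-5],[0,0,0],[0,0,0]],"twist":[[0,0,0],[0,0,0],[0,0,0],[0,0,0],[0,0,0],[0,0,0],[0,0,0]],"jaw":[-0.3,-0.3,-0.3,-0.3,-0.3,-0.3,-0.3]}'
python3 -c "
from h import *
im=bot.camera('scene');a=cv2.resize(im[190:260,270:390],None,fx=6,fy=6,interpolation=cv2.INTER_CUBIC);cv2.imwrite('pics/s7.png',a)"
```

```text
t: 19.17
eef_pos: [0.5388, 0.0159, 0.0479]
tcp_rot: [-3.142, -0.0, 2.91]
force: [0.4, -0.4, 0.5]
opening: 0.347
gripper_force: 0.0
t: 19.75
eef_pos: [0.5504, 0.0133, 0.0558]
tcp_rot: [3.141, 0.001, 2.91]
force: [0.7, -0.6, -0.8]
opening: 0.35
gripper_force: 0.0
```

View pics/s7.png

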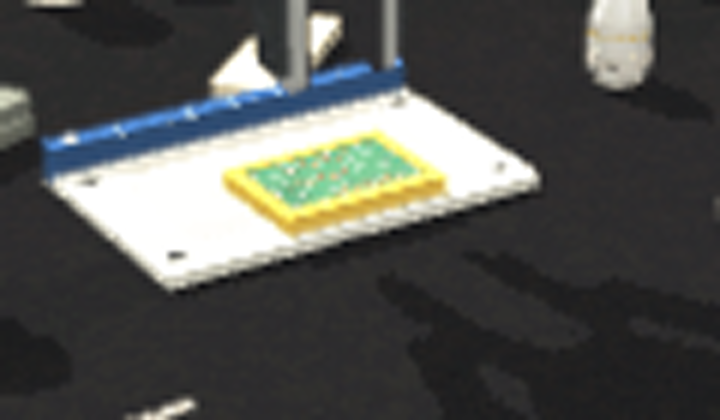

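The board lies on the plate, solder side up (near corner at about (295,235) in the crop, plate edge below it). Next I'll back off, go down behind it and slide it to the fence.

```bash
python3 -m crank '{"offset":[[25,0,0],[25,0,0],[0,0,18],[0,0,15],[0,0,9],[0,0,4],[0,0,0.8],[0,0,0]],"twist":[[0,0,0],[0,0,0],[0,0,0],[0,0,0],[0,0,0],[0,0,0],[0,0,0],[0,0,0]],"jaw":[-0.3,-0.3,-0.3,-0.3,-0.3,-0.3,-0.3,-0.3]}'
python3 - <<'E'
from h import *
im=bot.camera("top");m,T=model("top")
for n,z in(("board",.014),("plate",.006)):
    for d in bot.silhouettes(n,"top"):
        r=rect(d["pixels"],m,T,z)
        if r[0][0]>480: 
            print(n,round(d["confidence"],2),np.round(d["uv"]),*r,np.round(np.array(r[3])@np.array([[.974,.225],[-.225,.974]])))
E
```

```text
t: 20.47
eef_pos: [0.5017, 0.0247, 0.0086]
tcp_rot: [3.141, -0.0, 2.91]
force: [0.8, 0.0, 0.8]
opening: 0.348
gripper_force: 0.0
```

```bash
python3 -m crank '{"offset":[[-4,0,0],[-4,0,0],[-4,0,0],[-4,0,0],[-4,0,0],[-4,0,0],[-4,0,0],[-4,0,0],[-4,0,0],[-4,0,0],[-4,0,0],[-4,0,0],[-3,0,0],[-2,0,0],[0,0,0]],"twist":[[0,0,0],[0,0,0],[0,0,0],[0,0,0],[0,0,0],[0,0,0],[0,0,0],[0,0,0],[0,0,0],[0,0,0],[0,0,0],[0,0,0],[0,0,0],[0,0,0],[0,0,0]],"jaw":[-0.3,-0.3,-0.3,-0.3,-0.3,-0.3,-0.3,-0.3,-0.3,-0.3,-0.3,-0.3,-0.3,-0.3,-0.3]}'; python3 -m crank '{"offset":[[-2,0,0],[-1.5,0,0],[-1,0,0],[0,0,0]],"twist":[[0,0,0],[0,0,0],[0,0,0],[0,0,0]],"jaw":[-0.3,-0.3,-0.3,-0.3]}'
```

```text
t: 21.87
eef_pos: [0.5536, 0.0125, 0.0085]
tcp_rot: [3.141, 0.0, 2.91]
force: [0.0, -0.2, -0.2]
opening: 0.351
gripper_force: 0.0
t: 22.2
eef_pos: [0.5577, 0.0115, 0.0085]
tcp_rot: [3.141, 0.0, 2.91]
force: [-0.3, -0.5, -1.0]
opening: 0.351
gripper_force: 0.0
```

```bash
python3 -m crank '{"offset":[[-1,0,0],[-1,0,0],[0,0,0]],"twist":[[0,0,0],[0,0,0],[0,0,0]],"jaw":[-0.3,-0.3,-0.3]}'; python3 -m crank '{"offset":[[-1,0,0],[-1,0,0],[0,0,0]],"twist":[[0,0,0],[0,0,0],[0,0,0]],"jaw":[-0.3,-0.3,-0.3]}'
```

```text
t: 22.45
eef_pos: [0.5596, 0.0111, 0.0085]
tcp_rot: [3.141, 0.0, 2.91]
force: [-0.1, 0.3, 0.4]
opening: 0.346
gripper_force: 0.0
t: 22.7
eef_pos: [0.5601, 0.0109, 0.0083]
tcp_rot: [-3.142, -0.003, 2.91]
force: [-5.5, 0.9, 3.6]
opening: 0.351
gripper_force: 2.6
```

```bash
python3 -m crank '{"offset":[[-1.2,0,0],[0,0,0],[0,0,0]],"twist":[[0,0,0],[0,0,0],[0,0,0]],"jaw":[-0.3,-0.3,-0.3]}'; python3 -m crank '{"offset":[[2,0,0],[3,0,0],[10,0,0],[20,0,0],[0,0,-25],[20,0,-40],[40,0,-10],[40,0,0],[40,0,0],[0,0,0]],"twist":[[0,0,0],[0,0,0],[0,0,0],[0,0,0],[0,0,0],[0,0,0],[0,0,0],[0,0,0],[0,0,0],[0,0,0]],"jaw":[-0.3,-0.3,-0.3,-0.3,-0.3,-0.3,-0.3,-0.3,-0.3,-0.3]}'
python3 - <<'E'
from h import *
a=cv2.resize(bot.camera("scene")[190:260,270:390],None,fx=4,fy=4,interpolation=cv2.INTER_CUBIC)
im=bot.camera("top");b=cv2.resize(im[140:240,260:390],None,fx=4,fy=4,interpolation=cv2.INTER_CUBIC)
b=b[:,:480] if b.shape[1]<480 else b
w=max(a.shape[1],b.shape[1]);p=lambda i:np.pad(i,((0,0),(0,w-i.shape[1]),(0,0)))
o=np.vstack([p(a)[:240],p(b)[:350]]);cv2.imwrite("pics/f.png",o);print(o.shape)
m,T=model("top")
for n,z in(("board",.014),("plate",.006)):
    for d in bot.silhouettes(n,"top"):
        r=rect(d["pixels"],m,T,z)
        if r[0][0]>480: print(n,round(d["confidence"],2),*r)
E
```

```text
t: 22.95
eef_pos: [0.5602, 0.0109, 0.0081]
tcp_rot: [-3.141, -0.004, 2.91]
force: [-8.3, 1.3, 5.3]
opening: 0.349
gripper_force: 4.2
t: 23.78
eef_pos: [0.3839, 0.0518, 0.0796]
tcp_rot: [-3.141, -0.009, 2.911]
force: [-1.6, -0.1, -0.4]
opening: 0.352
gripper_force: 0.0
(590, 520, 3)
board 0.75 [593.   0.] [70.3 48.5] 74.5 [[560.0, -27.0], [607.0, -40.0], [625.0, 28.0], [579.0, 41.0]]
board 0.53 [577.  10.] [161.5 108.1] 77.1 [[506.0, -56.0], [612.0, -81.0], [648.0, 77.0], [542.0, 101.0]]
plate 0.79 [578.  10.] [163.5 110.1] 77.2 [[506.0, -57.0], [614.0, -82.0], [650.0, 78.0], [543.0, 102.0]]
plate 0.6 [594.   1.] [70.  51.8] 77.0 [[561.0, -28.0], [612.0, -39.0], [628.0, 29.0], [577.0, 40.0]]
```

View pics/f.png

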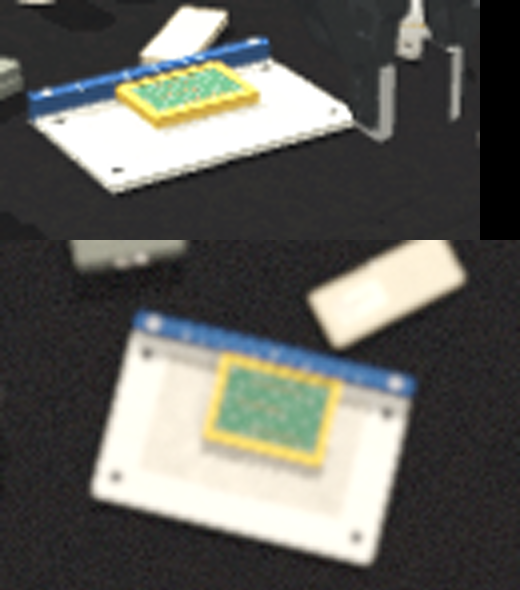

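The board lies solder side up with its long side along the blue fence (board edge from (220,352) to (340,380), parallel to the fence). The measured angles agree: 77.0° for the board, 77.1° for the plate. The robot is clear of everything.

```bash
python3 -c "
from workcell import bot
print(bot.hand_in())"
```

```text
the job is handed in; nothing more can be done
None
```

The board is turned over onto the plate, solder side up and flush against the blue fence, and the job is handed in at about 24 s; on the first try it slipped at about 50° and fell back flat, and the second try worked.

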